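# Seat the adapter plate on the calibration stand's studs

## Task

Pick the metal adapter plate with the orange grip out of the grey tray and, keeping hold of it, lay it on the two brass studs of the blue-based torque calibration stand and slide it about until its two holes drop over the studs, then leave it lying flat and fully home on the steel carriage, released. Feel your way gently: never push on the stand with more than about 4 kg (40 N), do not let the plate drop from a height, and leave the two sockets and the torque wrench as they are.

Things in the scene. Friction and masses are not known exactly. Their poses are not given: they have to be found in the camera images.
- plate: Loose aluminium adapter plate, 0.35 to 0.65 kg, 80 mm along its x, 140 mm along its y, 8 mm thick, flat in the tray. Origin at the centre of its underside, z up. Two round through holes, 14.5 mm diameter, at x = 0, y = -45 and +45 mm. Half-turn symmetric: fits either way round. Home: underside flat on the carriage, y axis along the stand's y, studs showing 10 mm above the plate.
- plate_grip (a point): Centre of the orange block grip fixed upright on the middle of the plate, 26 mm above the plate's origin. The block is 24 mm along the plate's x (take it across this), 56 mm along its y, and reaches from 8 to 44 mm above the plate's underside.
- stand: Fixed calibration stand: blue base 200 mm (x) by 180 mm (y), 12 mm thick; on it an aluminium housing 130 by 100 mm, top at 60 mm; a small handwheel on the +y side, no higher than 66 mm. Origin at the centre of the base's underside, on the table, z up. On the housing sits a dark steel carriage, 62 (x) by 128 (y) by 15 mm, flat top 75 mm above the origin.
- stand_mid (a point): Middle of the stand, 93 mm straight above the stand's origin. The carriage bears two upright brass studs, 12 mm diameter, 18 mm tall, tips at this height (rims eased by under 1 mm), at y = -45 and +45 mm from here. It is clamped fast along the stand's x at an unreported place: the studs' common x is anywhere from +4 to +34 mm (towards +x) from here. Find it by feel or sight; y is exact.
- tray: Fixed open grey plastic tray, 220 mm (x) by 200 mm (y), walls 16 mm high and 5 mm thick. Origin at the centre of its underside on the table. The plate lies on its floor at the start.
- socket_a: Loose bright steel socket standing upright, 34 mm diameter, 45 mm high, bystander. Origin at the centre of its underside.
- socket_b: Loose dark steel socket standing upright, 28 mm diameter, 60 mm high, bystander. Origin at the centre of its underside.
- torque_wrench: Loose black and orange electronic torque wrench lying beyond the work, about 400 mm long along its y, 38 mm wide, 36 mm high, bystander. Origin below its middle, at table height.
Mind the look-alikes: they are no part of the job. Of the things like the plate, leave any that is red; of the rest the larger one is meant.

How it is judged (in metres and radians):
On the way, in this order (a step that is already met when the one before it is completed fails the run):
1. the plate is lifted clear of the tray by the gripper (z of plate in the frame of tray above 0.025 m and contact force between plate and tray below 0.1 N and contact force between the fingers and plate above 1 N), for 0.2 s.
2. the plate touches the stand's studs or carriage while the gripper holds it (contact force between plate and stand above 0.5 N and contact force between the fingers and plate above 1 N).
At the end, for the whole second after the job is handed in: The plate lies flat on the carriage over both studs: its underside 72 to 77 mm above the stand's origin, tilted less than 0.03 rad, its y axis within 0.08 rad of the stand's y (either way round), its centre within 45 mm of the stand's centre in plan, at rest (under 0.02 m/s) and released (z of plate in the frame of stand between 0.072 and 0.077 m and horizontal distance between plate and stand below 0.045 m and angle between plate's own z axis and vertical below 0.03 rad and angle between the y axis of plate and the y axis of stand, either way round below 0.08 rad and linear speed of plate below 0.02 m/s and contact force between the fingers and plate below 0.1 N); the robot touches nothing.
It fails at once if the plate, hand or arm pushes on the stand with more than 40 N (contact force between any of plate, the fingers, the arm and stand above 40 N).
It fails at once if the plate falls: faster than 0.6 m/s out of the gripper (linear speed of plate above 0.6 m/s and contact force between the fingers and plate below 0.1 N).
It fails at once if the bright socket is shifted more than 20 mm or tipped over (distance of socket_a from where it was at the start of the episode above 0.02 m or angle between socket_a's own z axis and vertical above 0.4 rad).
It fails at once if the dark socket is shifted more than 20 mm or tipped over (distance of socket_b from where it was at the start of the episode above 0.02 m or angle between socket_b's own z axis and vertical above 0.4 rad).
It fails at once if the torque wrench is shifted more than 20 mm or tipped over (distance of torque_wrench from where it was at the start of the episode above 0.02 m or angle between torque_wrench's own z axis and vertical above 0.4 rad).
It also fails if it takes over 69 s, if anything falls off the work surface, if the arm or the gripper's body presses on something with over 40 N, if the wrist force passes 120 N, or if a joint passes its speed limit or range.

## Robot

A 6-joint arm with a two-finger parallel gripper is mounted at the origin on the work surface. World frame = base frame: x ahead of the robot, y to its left, z up, the work surface at z = 0. Lengths are in mm, angles in rad, forces in N, time in s.
With the tool pointing down it reaches from about 350 to 875 mm from the base axis. Payload 4.2 kg.
Tool frame: the origin (TCP) lies midway between the tips of the shut fingers; the grasp point (between the pads) lies 19 mm behind it; z points along the fingers, y is the line along which they close (so a half turn about z gives the same grasp; the last joint's range is limited). The gripper opens to 85 mm and grips with 20 to 120 N. Pads are 22 mm wide; open, the fingers measure 114 mm over their backs; the gripper's body (76 mm by 85 mm) begins 54 mm behind the grasp point. The pads swing forward as they close: fully open they stand 13 mm farther back than shut.
Start: joints at [-0.978, 0.385, 0.008, 0, -1.194, -0.259], TCP at [204.787, -590.476, 231.312] pointing down, gripper open.
Joint ranges: [-3.14, 3.14], [-1.21, 2.06], [-1.07, 1.41], [-3.16, 2.05], [-2.99, -0.16], [-3.1, 3.1]. Speed limits (rad/s): [2.79, 2.79, 3.14, 3.14, 3.14, 3.14].

## Interface

Orientations are given as a 3x3 rotation matrix whose columns are the frame's x, y, z axes.
In Python, from station import bot, optics gives the robot as it stands.
- The arm moves only by the tool carry_out, never from a script. Its argument "steps" is a list of rows, each a list of 3 entries, a list of its own where there are three numbers: the closure, from 0 (fully open) to 1 (shut), then the shift along the world's x, y, z in units of 30 mm (1.0 is 30 mm), then the turn, a rotation vector about the world's x, y, z in units of 6 degrees (1.0 is 6 degrees). A call has 1 to 12 rows; each row is the pose to reach, as a shift and turn from the pose commanded when the call began; what a row does not reach only later rows make up. A row lasts 1/12 s, in which the tool goes at most 41.7 mm and 7.16 degrees, less where a joint would pass 70% of its speed; a pose out of reach is approached as far as the arm can. A call with a gripper value outside its range is refused whole. The fingers move at their own pace and stop on an object; the grip force is fixed at half the most. Time passes only in rows, so rows that repeat a pose let the fingers close. It gives the time, the measured TCP pose, the force, the opening and the grip force at its end, in the units of the state.
- bot.get_state(): the state, without advancing time (a new reading comes with each control period).
- optics.get_image(name): name is "scene" or "side" or "wrist"; returns the picture (400x640x3 uint8, red, green, blue); there is no depth.
- optics.camera_model(name): a dict with "vfov" (degrees; the focal length in pixels is half the picture's height over the tangent of half this angle, whatever the lens; pixels are square), "cx", "cy" (the principal point, pixels), "k1" (the pictures are not rectified: a ray, as slopes to the right and down, at radius r is drawn at 1 + k1 r^2 times it, then the intrinsics apply), "world_to_cam" (4x4, takes a point from world to camera coordinates). Camera axes: x right, y up, looking along -z (the intrinsics and any distortion apply to the point x, -y, -z); pixel columns grow to the right and rows downward; lengths in mm; the calibration is good to about 2 mm. A picture is of the moment at which its call begins: read the wrist's pose just before it. camera_model takes no time and is no camera call; for the wrist camera it gives the pose at the moment of the call.
- bot.hand_in(): hands the job in; it is judged then, once.
Trained networks look in the newest picture that a camera, given by its name, has taken for a name from the list of things; names that differ only in an ending like _2 or _b are one class to them, and where a whole thing is asked for, a point or a joint stands for the part that bears it (a point fixed in the world has none). Each returns a list of dicts, best first, with "conf" (0 to 1); they miss things now and then, are a little off and sometimes report something else, mostly with a low value. They report only what shows in the picture. A call takes as long as a camera call. They do not tell look-alikes from the thing itself.
- optics.spot_in(camera, target): "point" ([column, row] in pixels, amid what is visible of it).
- optics.regions_of(camera, target): "pixels" (400x640 bool, what is visible of it) and "point" ([column, row] in pixels, amid what is visible of it).
The state is a dict: "t": time; "q": joint angles; "dq": joint speeds; "tau": joint torques, N m; "tcp_pos": TCP position; "orientation": TCP orientation; "force": force on the tool from outside, world axes, zero at the start; "torque": the same for the moment, N m; "grip_width": finger opening in mm; "grip_force": force on a finger pad.
Only numpy, scipy, OpenCV 4.12 (cv2) and the standard library are available. Lean on these libraries where they do the work, as an engineer would, in place of code of your own. Each camera call takes 0.05 s, during which the arm holds its last target. There are 200 camera calls.

## Working session

There is one attempt and no reset: what is moved stays moved. The work goes in short steps, Python scripts to look and compute and a tool call to move; the robot and the scene stay as the last step left them, time stands still between calls to the robot, and variables do not carry over. Pictures are saved under pics/ and viewed, at most 10 in all, crops included, and the job is handed in when it is done.

Besides the shell and the picture viewer there is one more tool, called after ">>>" as a command line: name --argument value ..., lists and objects as JSON in quotes. carry_out: Moves the arm, as the interface text tells. Its arguments: {"type":"object","properties":{"steps":{"type":"array"}},"required":["steps"]}

```bash
mkdir -p pics; cat > h.py <<'E'
import numpy as np, cv2
from station import bot, optics
def K(name):
    m=optics.camera_model(name); f=200/np.tan(np.radians(m["vfov"])/2)
    return m,f
def ray(name,px,m=None):
    mm,f=K(name); m=m or mm
    u=np.array([(px[0]-m["cx"])/f,(px[1]-m["cy"])/f]); s=u.copy()
    for _ in range(30): s=u/(1+m["k1"]*(s@s))
    T=np.array(m["world_to_cam"]); R=T[:3,:3]; c=-R.T@T[:3,3]
    return c,R.T@np.array([s[0],-s[1],-1])
def at_z(name,px,z,m=None):
    c,d=ray(name,px,m); return c+d*(z-c[2])/d[2]
def proj(name,P,m=None):
    mm,f=K(name); m=m or mm
    T=np.array(m["world_to_cam"]); p=T[:3,:3]@np.asarray(P,float)+T[:3,3]
    s=np.array([p[0],-p[1]])/-p[2]; s=s*(1+m["k1"]*(s@s)); return s*f+[m["cx"],m["cy"]]
def save(name,fn):
    im=optics.get_image(name); cv2.imwrite("pics/"+fn,im[:,:,::-1]); return im
E
python3 - <<'E'
from h import *
a=save("scene","s0.png"); b=save("side","d0.png")
cv2.imwrite("pics/both.png",cv2.resize(np.vstack([a,b])[:,:,::-1],None,fx=.75,fy=.75,interpolation=cv2.INTER_AREA))
for n in("scene","side"):
    m,f=K(n);c,d=ray(n,(320,200));print(n,c.round(),f,m["k1"])
    for t in("plate","plate_grip","stand","tray","socket_a","torque_wrench"):
        print(t,[(np.round(o["point"]),round(o["conf"],2)) for o in optics.spot_in(n,t)])
print(bot.get_state()["orientation"],bot.get_state()["t"])
E
```

```text
scene [1205.  181.  859.] 404.07324402142336 -0.063045743880951
plate [(array([393., 152.]), 0.87), (array([435., 243.]), 0.84), (array([362., 211.]), 0.67), (array([358., 224.]), 0.18)]
plate_grip [(array([360., 214.]), 0.89), (array([389., 150.]), 0.88), (array([432., 246.]), 0.57)]
stand [(array([198., 219.]), 0.89)]
tray [(array([354., 225.]), 0.58)]
socket_a [(array([280., 260.]), 0.55), (array([303., 177.]), 0.47)]
torque_wrench [(array([276., 290.]), 0.63), (array([302., 175.]), 0.39)]
side [311. 746. 545.] 409.7074731723616 -0.09021992944824293
plate [(array([303., 254.]), 0.91), (array([218., 324.]), 0.71)]
plate_grip [(array([220., 322.]), 0.86), (array([302., 257.]), 0.66)]
stand [(array([321., 146.]), 0.68)]
tray [(array([287., 246.]), 0.76)]
socket_a [(array([367., 199.]), 0.86), (array([248., 178.]), 0.67)]
torque_wrench [(array([213., 189.]), 0.85)]
[[-9.44794296e-01 -3.27664060e-01  5.20200723e-05]
 [-3.27664062e-01  9.44794296e-01 -2.67533435e-05]
 [-4.03821584e-05 -4.23215145e-05 -9.99999998e-01]] 0.7
```

View pics/both.png

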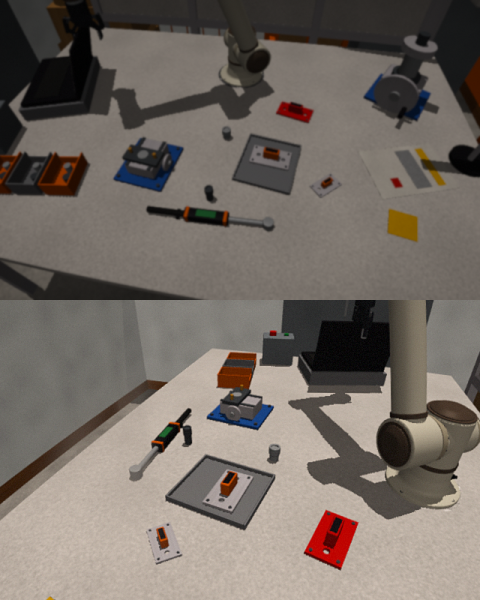

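The views show three plate-like things (scene pixels): a red one (393,150), a small grey one on the table (435,245), and the larger grey one in the tray (361,213). I choose the tray one, and I'm checking it and the stand in close crops.

```bash
python3 - <<'E'
from h import *
a=cv2.imread("pics/s0.png"); b=cv2.imread("pics/d0.png")
def crop(i,x,y,w=100,h=75): return cv2.resize(i[y:y+h,x:x+w],(400,300),interpolation=cv2.INTER_CUBIC)
g=np.vstack([np.hstack([crop(a,310,168),crop(a,148,178)]),np.hstack([crop(b,250,210),crop(b,270,110)])])
g=np.clip(g*1.5,0,255).astype(np.uint8)
cv2.imwrite("pics/crop1.png",g)
for n in("scene","side"):
    optics.get_image(n)
    for t in("plate","plate_grip","tray","stand"):
        for o in optics.regions_of(n,t):
            p=o["pixels"].astype(np.uint8)
            c=max(cv2.findContours(p,0,2)[0],key=cv2.contourArea)
            print(n,t,round(o["conf"],2),np.round(o["point"]),p.sum(),cv2.approxPolyDP(c,3,True)[:,0].tolist())
E
```

```text
scene plate 0.95 [362. 207.] 1197 [[339, 197], [335, 216], [383, 225], [385, 204]]
scene plate 0.87 [432. 246.] 673 [[442, 233], [415, 246], [425, 261], [453, 247]]
scene plate 0.68 [397. 149.] 925 [[370, 146], [371, 153], [409, 164], [417, 151], [415, 145], [392, 136], [376, 137]]
scene plate_grip 0.72 [393. 149.] 883 [[369, 149], [411, 163], [417, 148], [388, 136], [376, 137]]
scene plate_grip 0.69 [361. 210.] 1272 [[339, 195], [333, 216], [383, 226], [386, 204]]
scene plate_grip 0.65 [434. 246.] 718 [[441, 231], [414, 247], [427, 263], [454, 245]]
scene tray 0.94 [354. 226.] 3887 [[334, 179], [309, 240], [385, 258], [400, 194]]
scene tray 0.2 [360. 212.] 1237 [[339, 195], [333, 216], [383, 226], [386, 204]]
scene stand 0.9 [200. 219.] 4160 [[187, 184], [165, 204], [165, 217], [152, 238], [213, 255], [244, 198], [220, 189]]
side plate 0.96 [305. 253.] 2218 [[302, 226], [270, 270], [309, 282], [336, 236]]
side plate 0.82 [220. 324.] 1673 [[226, 297], [196, 306], [209, 351], [241, 340]]
side plate 0.58 [439. 318.] 3454 [[434, 280], [405, 337], [454, 358], [476, 296]]
side plate_grip 0.9 [442. 318.] 3295 [[435, 280], [406, 337], [454, 358], [476, 297]]
side plate_grip 0.58 [217. 321.] 1709 [[226, 296], [196, 306], [208, 352], [241, 340]]
side tray 0.68 [285. 247.] 6327 [[221, 261], [221, 266], [325, 305], [365, 240], [366, 232], [273, 206]]
side stand 0.84 [323. 147.] 3021 [[276, 154], [293, 162], [342, 172], [364, 142], [352, 139], [348, 128], [334, 125], [333, 119], [321, 114], [293, 132], [291, 140]]
side stand 0.68 [365. 207.] 319 [[365, 191], [359, 194], [358, 205], [359, 212], [367, 215], [373, 196]]
```

View pics/crop1.png

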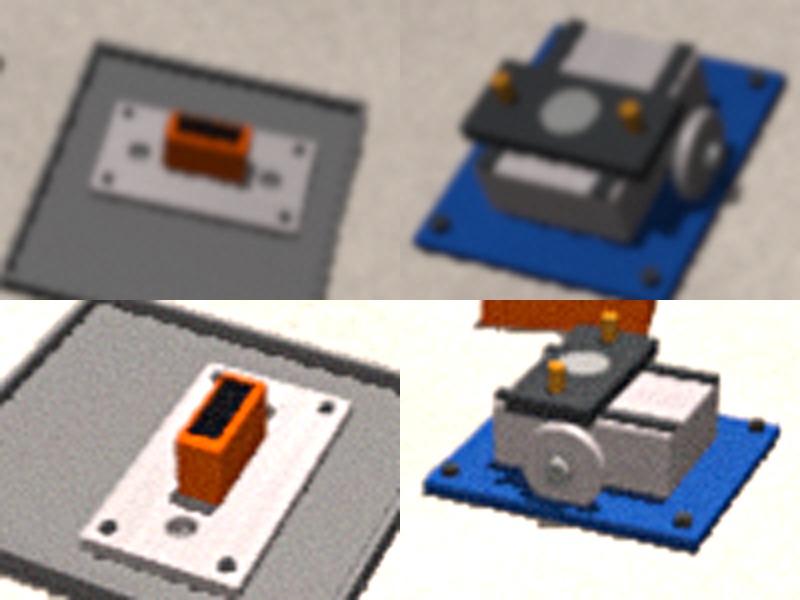

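The crops confirm it: grey plate with orange grip and two holes in the tray, grip top at scene (361,199.5) and side (309.5,236.5). The stud tips are at scene (173.5,196.7) and (205,203.7), and at side (322,113.8) and (309,126). The handwheel is on the +y side.

```bash
python3 - <<'E'
from h import *
def tri(p,q):
    (c1,d1),(c2,d2)=ray("scene",p),ray("side",q)
    A=np.c_[d1,-d2]; s=np.linalg.lstsq(A,c2-c1,rcond=None)[0]
    P,Q=c1+s[0]*d1,c2+s[1]*d2; return ((P+Q)/2).round(1),np.linalg.norm(P-Q).round(1)
print("gripTop",tri((361.2,199.3),(309.5,236.5)))
print("studL(-y)",tri((173.3,196.7),(322,113.8)),at_z("scene",(173.3,196.7),93).round(1),at_z("side",(322,113.8),93).round(1))
print("studR(+y)",tri((205,203.7),(309,126)),at_z("scene",(205,203.7),93).round(1),at_z("side",(309,126),93).round(1))
for n,cs in(("scene",[[339,197],[335,216],[383,225],[385,204]]),("side",[[302,226],[270,270],[309,282],[336,236]])):
    P=np.array([at_z(n,c,11) for c in cs]); print(n,P[:,:2].round().tolist(),P.mean(0).round(1))
    L=P[[1,2,3,0]]-P; print(np.linalg.norm(L,axis=1).round(),np.degrees(np.arctan2(L[:,1],L[:,0])).round(1))
for n,cs in(("scene",[[334,179],[309,240],[385,258],[400,194]]),):
    P=np.array([at_z(n,c,16) for c in cs]); print(P[:,:2].round().tolist(),P.mean(0))
# blue base in scene
for n,cs in(("scene",[[152,238],[213,255],[244,198]]),("side",[[276,154],[342,172],[364,142]])):
    print([at_z(n,c,12)[:2].round().tolist() for c in cs])
for t in("socket_a",):
    for n in("scene","side"): print(n,[at_z(n,o["point"],25).round() for o in optics.spot_in(n,t)])
E
```

```text
gripTop (array([495.9, 181.6,  47.6]), np.float64(2.0))
studL(-y) (array([ 606.8, -285.6,   94.1]), np.float64(3.1)) [ 604.2 -287.7   93. ] [ 607.7 -285.1   93. ]
studR(+y) (array([ 616.3, -197.4,   94.3]), np.float64(3.8)) [ 613.3 -199.6   93. ] [ 617.3 -196.4   93. ]
scene [[466.0, 121.0], [535.0, 118.0], [545.0, 247.0], [471.0, 248.0]] [504.4 183.6  11. ]
[ 69. 129.  73. 128.] [ -1.7  85.7 178.8 -92.3]
side [[534.0, 111.0], [549.0, 251.0], [472.0, 259.0], [458.0, 121.0]] [503.4 185.5  11. ]
[141.  78. 138.  77.] [ 84.  174.5 -95.6  -7.9]
[[405.0, 98.0], [626.0, 64.0], [649.0, 257.0], [432.0, 288.0]] [528.18011315 176.72198092  16.        ]
[[684.0, -337.0], [706.0, -163.0], [513.0, -139.0]]
[[702.0, -165.0], [507.0, -126.0], [487.0, -309.0]]
scene [array([694.,   7.,  25.]), array([402.,   9.,  25.])]
side [array([716., -17.,  25.]), array([414.,   7.,  25.])]
```

>>> carry_out --steps '[[0.4,[9.84,25.8,-1],[0,0,10.9]],[0.4,[9.84,25.8,-1],[0,0,10.9]],[0.4,[9.84,25.8,-1],[0,0,10.9]],[0.4,[9.84,25.8,-1],[0,0,10.9]],[0.4,[9.84,25.8,-1],[0,0,10.9]],[0.4,[9.84,25.8,-1],[0,0,10.9]],[0.4,[9.84,25.8,-1],[0,0,10.9]],[0.4,[9.84,25.8,-1],[0,0,10.9]],[0.4,[9.84,25.8,-1],[0,0,10.9]],[0.4,[9.84,25.8,-1],[0,0,10.9]],[0.4,[9.84,25.8,-1],[0,0,10.9]],[0.4,[9.84,25.8,-1],[0,0,10.9]]]'

```text
t: 2.3
tcp_pos: [383.1, -121.6, 213.7]
orientation: [[-0.095, -0.995, 0.002], [-0.995, 0.095, 0.0], [-0.0, -0.002, -1.0]]
force: [1.4, -0.4, 0.5]
grip_width: 51.2
grip_force: 0.0
```

>>> carry_out --steps '[[0.4,[3.9,10.15,-0.8],[0,0,0]],[0.4,[3.9,10.15,-0.8],[0,0,0]],[0.4,[3.9,10.15,-0.8],[0,0,0]],[0.4,[3.9,10.15,-0.8],[0,0,0]],[0.4,[3.9,10.15,-0.8],[0,0,0]],[0.4,[3.9,10.15,-0.8],[0,0,0]],[0.4,[3.9,10.15,-0.8],[0,0,0]],[0.4,[3.9,10.15,-0.8],[0,0,0]],[0.4,[3.9,10.15,-0.8],[0,0,0]],[0.4,[3.9,10.15,-0.8],[0,0,0]],[0.4,[3.9,10.15,-0.8],[0,0,0]]]'

```text
t: 3.22
tcp_pos: [499.4, 180.7, 188.9]
orientation: [[-0.095, -0.995, -0.001], [-0.995, 0.095, -0.001], [0.001, 0.001, -1.0]]
force: [-0.1, -0.2, 0.8]
grip_width: 51.6
grip_force: 0.0
```

```bash
python3 - <<'E'
from h import *
s=bot.get_state(); print(s["tcp_pos"],s["t"],s["q"])
w=save("wrist","w1.png"); 
m,f=K("wrist"); print(ray("wrist",(320,200))[0].round())
for t in("plate","plate_grip"):
    for o in optics.regions_of("wrist",t):
        p=o["pixels"].astype(np.uint8); c=max(cv2.findContours(p,0,2)[0],key=cv2.contourArea)
        a=cv2.approxPolyDP(c,5,True)[:,0]
        print(t,o["conf"],o["point"],a.tolist(),[at_z("wrist",x,11)[:2].round().tolist() for x in a])
E
```

```text
[499.43590712 180.66520958 188.91852976] 3.2167 [ 6.52640757e-01  2.62612547e-01 -2.84681053e-01 -1.36412548e-04
 -1.02457953e+00 -7.47937091e-01]
[492. 103. 331.]
plate 0.75 [541.6, 222.4] [[528, 164], [489, 269], [546, 279], [563, 256], [589, 177]] [[263.0, 182.0], [297.0, 311.0], [220.0, 335.0], [202.0, 304.0], [186.0, 203.0]]
plate 0.71 [274.4, 328.3] [[263, 305], [257, 325], [263, 345], [306, 337]] [[586.0, 335.0], [599.0, 366.0], [596.0, 399.0], [536.0, 391.0]]
plate 0.67 [315.7, 179.9] [[282, 120], [282, 239], [347, 243], [354, 122]] [[531.0, 110.0], [549.0, 245.0], [472.0, 258.0], [455.0, 119.0]]
plate_grip 0.98 [274.9, 328.4] [[264, 303], [257, 323], [263, 345], [284, 338], [300, 343], [307, 336]] [[584.0, 332.0], [599.0, 362.0], [596.0, 400.0], [566.0, 390.0], [546.0, 401.0], [535.0, 390.0]]
plate_grip 0.89 [315.2, 180.2] [[281, 119], [281, 240], [346, 243], [355, 122]] [[532.0, 108.0], [550.0, 246.0], [474.0, 258.0], [455.0, 119.0]]
```

View pics/w1.png

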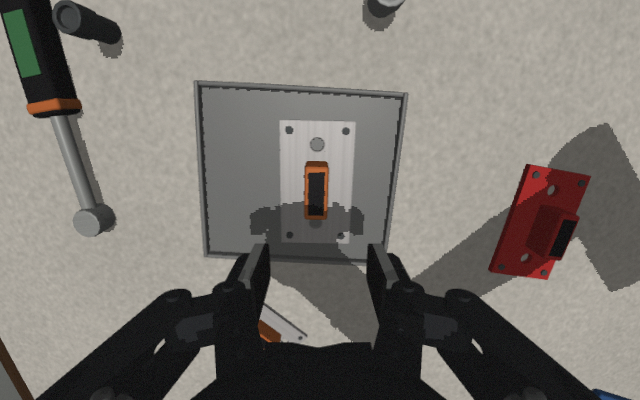

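Wrist view: the plate is in the tray around (317,182), the grip at (316,192) between the fingers, centre about (501,183), y axis at ≈83.3°. Descending to the grip.

>>> carry_out --steps '[[0.4,[0.06,0.08,-1.2],[0,0,-0.2]],[0.4,[0.06,0.08,-2.4],[0,0,-0.2]],[0.4,[0.06,0.08,-3.4],[0,0,-0.2]],[0.4,[0.06,0.08,-4.2],[0,0,-0.2]],[0.4,[0.06,0.08,-4.8],[0,0,-0.2]],[0.4,[0.06,0.08,-5.2],[0,0,-0.2]],[0.4,[0.06,0.08,-5.5],[0,0,-0.2]],[0.4,[0.06,0.08,-5.7],[0,0,-0.2]],[0.4,[0.06,0.08,-5.7],[0,0,-0.2]]]'

```text
t: 4.12
tcp_pos: [501.3, 182.5, 17.7]
orientation: [[-0.117, -0.993, -0.001], [-0.993, 0.117, -0.001], [0.001, 0.001, -1.0]]
force: [-0.0, -0.2, -0.8]
grip_width: 51.2
grip_force: 0.0
```

>>> carry_out --steps '[[1,[0,0,0],[0,0,0]],[1,[0,0,0],[0,0,0]],[1,[0,0,0],[0,0,0]],[1,[0,0,0],[0,0,0]],[1,[0,0,0],[0,0,0]],[1,[0,0,0],[0,0,0]],[1,[0,0,0],[0,0,0]],[1,[0,0,0],[0,0,0]]]'

```text
t: 4.78
tcp_pos: [502.2, 183.7, 19.4]
orientation: [[-0.116, -0.993, 0.002], [-0.993, 0.116, 0.001], [-0.001, -0.001, -1.0]]
force: [-1.4, -0.7, 7.1]
grip_width: 23.0
grip_force: 61.0
```

>>> carry_out --steps '[[1,[0,0,0.2],[0,0,0]],[1,[0,0,0.5],[0,0,0]],[1,[0,0,1],[0,0,0]],[1,[0,0,1.6],[0,0,0]],[1,[0,0,2.4],[0,0,0]],[1,[0,0,3.2],[0,0,0]],[1,[0,0,4],[0,0,0]],[1,[0,0,4.8],[0,0,0]],[1,[0,0,5.3],[0,0,0]],[1,[0,0,5.3],[0,0,0]],[1,[0,0,5.3],[0,0,0]]]'

```text
t: 5.7
tcp_pos: [501.1, 183.2, 177.3]
orientation: [[-0.117, -0.993, -0.0], [-0.993, 0.117, 0.001], [-0.001, 0.0, -1.0]]
force: [-1.0, 0.3, -5.3]
grip_width: 23.5
grip_force: 59.8
```

```bash
python3 - <<'E'
from h import *
s=bot.get_state(); print(s["tcp_pos"],s["t"],s["force"],s["torque"])
a=optics.get_image("scene"); x,y=[int(v) for v in proj("scene",s["tcp_pos"])]
b=optics.get_image("side"); u,v=[int(v) for v in proj("side",s["tcp_pos"])]
def c(i,x,y):
    x=min(max(x,65),575); y=min(max(y,60),340); return cv2.resize(i[y-60:y+60,x-65:x+65,::-1],(400,370),interpolation=cv2.INTER_CUBIC)
cv2.imwrite("pics/lift.png",np.clip(np.hstack([c(a,x,y),c(b,u,v)])*1.4,0,255))
E
```

```text
[501.09574151 183.23518266 177.27492082] 5.7 [-1.03958228  0.29078218 -5.25331154] [-0.00919033  0.07420809  0.03414389][ WARN:0@2.493] global loadsave.cpp:1063 imwrite_ Unsupported depth image for selected encoder is fallbacked to CV_8U.
```

View pics/lift.png

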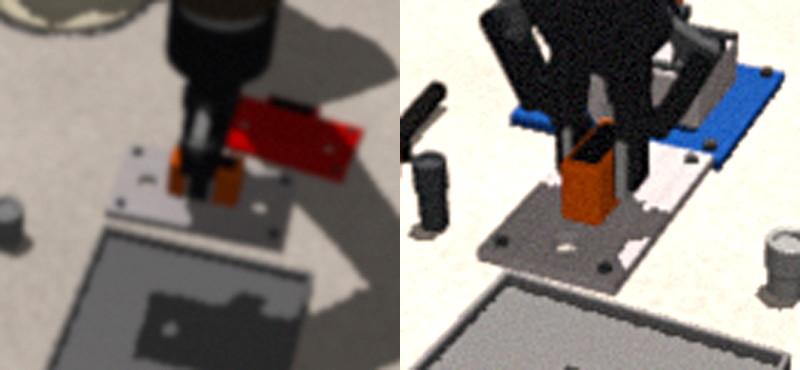

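>>> carry_out --steps '[[1,[0.1,-0.3,0],[0,0,0]],[1,[0.25,-0.9,0],[0,0,0]],[1,[0.5,-1.9,0],[0,0,0]],[1,[0.8,-3.0,0],[0,0,0]],[1,[1.1,-4.2,0],[0,0,0]],[1,[1.4,-5.4,0],[0,0,0]],[1,[1.7,-6.6,0],[0,0,0]],[1,[2.0,-7.8,0],[0,0,0]],[1,[2.3,-9,0],[0,0,0]],[1,[2.6,-10.1,0],[0,0,0]],[1,[2.85,-11,0],[0,0,0]],[1,[3.05,-11.8,0],[0,0,0]]]'

```text
t: 6.8
tcp_pos: [592.4, -173.4, 175.0]
orientation: [[-0.118, -0.993, -0.004], [-0.993, 0.118, 0.0], [0.0, 0.004, -1.0]]
force: [-0.7, 0.8, -4.9]
grip_width: 23.5
grip_force: 59.7
```

>>> carry_out --steps '[[1,[0.2,-0.8,-0.2],[0,0,0]],[1,[0.4,-1.5,-0.5],[0,0,0]],[1,[0.52,-2,-0.8],[0,0,0]],[1,[0.6,-2.3,-0.9],[0,0,0]],[1,[0.6,-2.33,-0.9],[0,0,0]],[1,[0.6,-2.33,-0.9],[0,0,0]],[1,[0.6,-2.33,-0.9],[0,0,0]]]'

```text
t: 7.38
tcp_pos: [611.1, -239.8, 150.4]
orientation: [[-0.115, -0.993, -0.0], [-0.993, 0.115, 0.0], [-0.0, 0.0, -1.0]]
force: [0.4, 0.8, -3.9]
grip_width: 23.0
grip_force: 59.6
```

```bash
python3 - <<'E'
from h import *
s=bot.get_state(); print(s["tcp_pos"].round(1),s["t"],s["force"].round(1),s["q"].round(2))
a=save("scene","s2.png");b=save("side","d2.png");w=save("wrist","w2.png")
def c(i,x,y,k): return cv2.resize(i[y:y+300//k,x:x+400//k,::-1],(400,300),interpolation=cv2.INTER_CUBIC).astype(int)
x,y=[int(v) for v in proj("scene",s["tcp_pos"])];u,v=[int(v) for v in proj("side",s["tcp_pos"])]
print(x-50,y-40,u-50,v-30)
g=np.vstack([np.hstack([c(a,x-50,y-40,4),c(b,u-50,max(v-30,0),4)]),np.hstack([c(w,120,0,1),c(w,260,80,4)])])
cv2.imwrite("pics/hov.png",np.clip(g*1.4,0,255).astype(np.uint8))
E
```

```text
[ 611.1 -239.8  150.4] 7.3833 [ 0.4  0.8 -3.9] [-0.13  0.5  -0.02 -0.   -1.05  0.01]
134 145 266 69
```

View pics/hov.png

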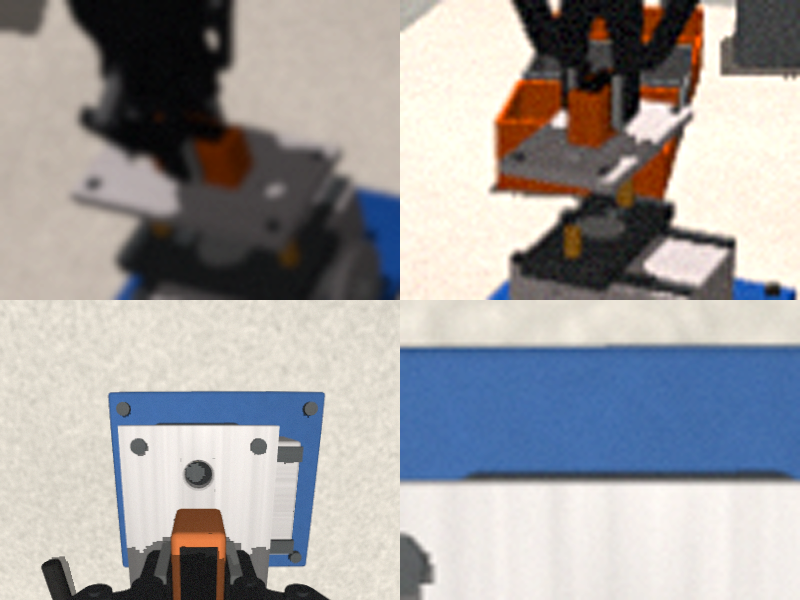

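Hover view: the plate is held level, its -y hole is at wrist (319,175), and the carriage's far edge shows at cols ~277–358, row 122. The studs stand below it in the scene and side views. Measuring the plate and stand in the same wrist picture.

```bash
cat >> h.py <<'E'
def lines(pts): # fit line through pts -> (vx,vy,x0,y0)
    return cv2.fitLine(np.float32(pts),cv2.DIST_HUBER,0,.01,.01).ravel()
def isect(a,b):
    A=np.c_[a[:2],-b[:2]]; s=np.linalg.solve(A,b[2:]-a[2:]); return a[2:]+s[0]*a[:2]
E
python3 - <<'E'
from h import *
im=cv2.imread("pics/w2.png").astype(int); B,G,R=im[...,0],im[...,1],im[...,2]
blue=(B>R+40)
# base outer edges
top=[(c,np.argmax(blue[60:140,c])+60-.5) for c in range(240,435,5)]
lef=[(np.argmax(blue[r,200:300])+200-.5,r) for r in range(105,240,5)]
rig=[(500-np.argmax(blue[r,500:400:-1])+.5,r) for r in range(105,240,5)]
T,L,Rr=lines(top),lines(lef),lines(rig)
c1,c2=isect(T,L),isect(T,Rr); print("base corners px",c1,c2)
P1,P2=at_z("wrist",c1,12),at_z("wrist",c2,12); print(P1.round(1),P2.round(1),np.linalg.norm(P1-P2))
for r in(132,150,180,210): print(r,im[r,225:250].sum(1).tolist(),im[r,388:412].sum(1).tolist())
for c in(250,300,340,390): print(c,im[116:134,c].tolist())
for r in(121,122,123,124,125): print(r,im[r,268:290].sum(1).tolist(),im[r,345:368].sum(1).tolist())
g=(im.sum(2)<330).astype(np.uint8); g2=np.zeros_like(g); g2[155:195,300:340]=g[155:195,300:340]
c=max(cv2.findContours(g2,0,2)[0],key=cv2.contourArea); print("hole",cv2.fitEllipse(c))
E
```

```text
base corners px [227.65411  91.5    ] [444.86414  91.5    ]
[ 682.2 -341.9   12. ] [ 486.6 -319.7   12. ] 196.8655985998081
132 [496, 490, 482, 475, 463, 463, 237, 232, 250, 255, 258, 249, 268, 455, 486, 490, 481, 481, 491, 498, 500, 503, 504, 509, 502] [513, 516, 507, 498, 493, 488, 487, 482, 492, 486, 475, 295, 239, 242, 244, 242, 236, 242, 241, 237, 241, 240, 241, 228]
150 [467, 467, 468, 460, 456, 459, 453, 267, 211, 238, 254, 252, 252, 280, 386, 486, 477, 484, 478, 481, 491, 496, 494, 500, 499] [507, 501, 497, 489, 482, 477, 479, 483, 484, 422, 204, 200, 197, 193, 197, 201, 198, 201, 201, 202, 203, 196, 199, 197]
180 [468, 469, 472, 476, 473, 471, 474, 479, 467, 430, 246, 225, 240, 244, 245, 248, 344, 473, 477, 471, 472, 472, 479, 484, 487] [490, 483, 483, 481, 475, 473, 477, 455, 447, 445, 444, 444, 444, 444, 444, 444, 444, 445, 445, 447, 444, 441, 446, 441]
210 [467, 461, 457, 467, 463, 462, 467, 465, 463, 470, 469, 466, 418, 213, 230, 242, 240, 237, 287, 393, 462, 466, 462, 461, 464] [472, 471, 466, 461, 469, 445, 447, 439, 442, 438, 440, 445, 442, 435, 441, 441, 438, 439, 44
[... 1758 characters left out ...]
151, 153, 155] [142, 144, 144, 144, 143, 139, 142, 139, 142, 141, 156, 180, 213, 240, 252, 244, 244, 251, 246, 241, 250, 248, 246]
124 [255, 252, 255, 251, 253, 251, 240, 226, 202, 177, 164, 158, 161, 162, 171, 179, 176, 177, 165, 171, 167, 175] [184, 183, 181, 179, 183, 182, 186, 181, 177, 176, 178, 187, 194, 217, 240, 247, 242, 245, 240, 245, 232, 238, 241]
125 [330, 337, 333, 333, 332, 331, 331, 328, 326, 330, 325, 332, 326, 331, 334, 342, 336, 335, 336, 331, 336, 337] [341, 337, 336, 334, 341, 336, 341, 341, 338, 332, 333, 334, 334, 343, 340, 345, 343, 343, 347, 346, 346, 339, 344]
hole ((318.1753845214844, 173.76255798339844), (27.572654724121094, 28.447383880615234), 86.55626678466797)
```

```bash
python3 - <<'E'
from h import *
from scipy.optimize import brentq
s=bot.get_state(); tcp=s["tcp_pos"]; print(tcp)
C=np.array([594.6,-241.4]); a=np.radians(83.52); ey=np.array([np.cos(a),np.sin(a)]); ex=np.array([ey[1],-ey[0]])
A=lambda px,z: at_z("wrist",px,z)[:2]
LL=lines([(237.7,132),(239,150),(241,180),(243.7,210)]); RR=lines([(398.7,132),(397.3,150),(394.9,180),(392.8,210)])
TT=lines([(250,125.2),(300,125.2),(340,125.1),(390,125.2)])
pl,pr=isect(LL,TT),isect(RR,TT); print(pl,pr)
z=brentq(lambda z:np.linalg.norm(A(pl,z)-A(pr,z))-80,60,180); print("plate top z",z,"tcp-under",tcp[2]-z+8)
for zz in (z,tcp[2]-9,tcp[2]-6):
    h=A((318.2,173.8),zz); p1,p2=A(pl,zz),A(pr,zz); d=p1-p2; print("z",zz,"hole",h,"edge mid",(p1+p2)/2,"width",np.linalg.norm(d),"ang x",np.degrees(np.arctan2(d[1],d[0])), "hole-edge",np.linalg.norm(h-(p1+p2)/2))
    print(" centre from hole",h+45*ey," rel stand",(h-C)@ex,(h-C)@ey)
for px in((278.5,122.5),(355.5,122.5),(316.8,122.5)):
    q=A(px,75)-C; print("carriage",q@ex,q@ey)
L,R=np.array([606.5,-286]),np.array([615.8,-197.8])
for q in(L,R): print("stud",(q-C)@ex,(q-C)@ey)
print("scene px of base corners", proj("scene",[682.2,-341.9,12]))
E
```

```text
[ 611.44045472 -239.53018359  151.09238835]
[237.0955  125.19061] [399.18164 125.16008]
plate top z 143.77373439894768 tcp-under 15.318653955443466
z 143.77373439894768 hole [ 606.10878678 -284.77400373] edge mid [ 603.34746276 -309.14386458] width 80.0 ang x -6.590764271948677 hole-edge 24.525803308323237
 centre from hole [ 611.1873241  -240.06149476]  rel stand 16.3302939711541 -41.79806062223479
z 142.09238835439115 hole [ 606.15228989 -284.41906339] edge mid [ 603.35979828 -309.06399144] width 80.90297504441095 ang x -6.590764271948683 hole-edge 24.80263066246756
 centre from hole [ 611.23082721 -239.70655442]  rel stand 16.333461869105413 -41.44047827733922
z 145.09238835439115 hole [ 606.07466795 -285.05237801] edge mid [ 603.33778819 -309.20650786] width 79.29181050038194 ang x -6.590764271948648 hole-edge 24.308691853665067
 centre from hole [ 611.15320527 -240.33986904]  rel stand 16.32780943730247 -42.07850697949713
carriage 44.88906401650558 -64.80180430321646
carriage -10.37714897358698 -64.67824228077117
carriage 17.38953782253124 -64.6936343210179
stud 16.857369360545366 -42.97207346919794
stud 16.144021402540304 45.714008497990164
scene px of base corners [150.30434246 237.27635907]
```

>>> carry_out --steps '[[1,[0.015,-0.13,-0.2],[0,0,0]],[1,[0.015,-0.13,-0.45],[0,0,0]],[1,[0.015,-0.13,-0.7],[0,0,0]],[1,[0.015,-0.13,-0.9],[0,0,0]],[1,[0.015,-0.13,-1.1],[0,0,0]],[1,[0.015,-0.13,-1.23],[0,0,0]],[1,[0.015,-0.13,-1.28],[0,0,0]],[1,[0.015,-0.13,-1.28],[0,0,0]],[1,[0.015,-0.13,-1.28],[0,0,0]]]'

```text
t: 8.28
tcp_pos: [611.8, -244.6, 112.0]
orientation: [[-0.116, -0.993, 0.0], [-0.993, 0.116, -0.0], [0.0, -0.0, -1.0]]
force: [-0.2, 0.4, -4.5]
grip_width: 23.4
grip_force: 59.6
```

```bash
python3 - <<'E'
from h import *
s=bot.get_state(); print(s["tcp_pos"].round(1),s["t"],s["force"].round(1),s["torque"].round(2))
b=save("side","d3.png");a=save("scene","s3.png");w=save("wrist","w3.png")
u,v=[int(v) for v in proj("side",s["tcp_pos"])];x,y=[int(v) for v in proj("scene",s["tcp_pos"])]
c1=cv2.resize(w[140:215,270:370,::-1],(400,300),interpolation=cv2.INTER_CUBIC)
c2=cv2.resize(b[v-35:v+40,u-50:u+50,::-1],(400,300),interpolation=cv2.INTER_CUBIC)
c3=cv2.resize(a[y-35:y+40,x-50:x+50,::-1],(400,300),interpolation=cv2.INTER_CUBIC)
g=np.vstack([np.hstack([c1,c2]),np.hstack([c3,c3*0])])
cv2.imwrite("pics/near.png",np.clip(g.astype(int)*1.4,0,255).astype(np.uint8))
E
```

```text
[ 611.8 -244.6  112. ] 8.2833 [-0.2  0.4 -4.5] [-0.06 -0.04 -0.  ]
```

View pics/near.png

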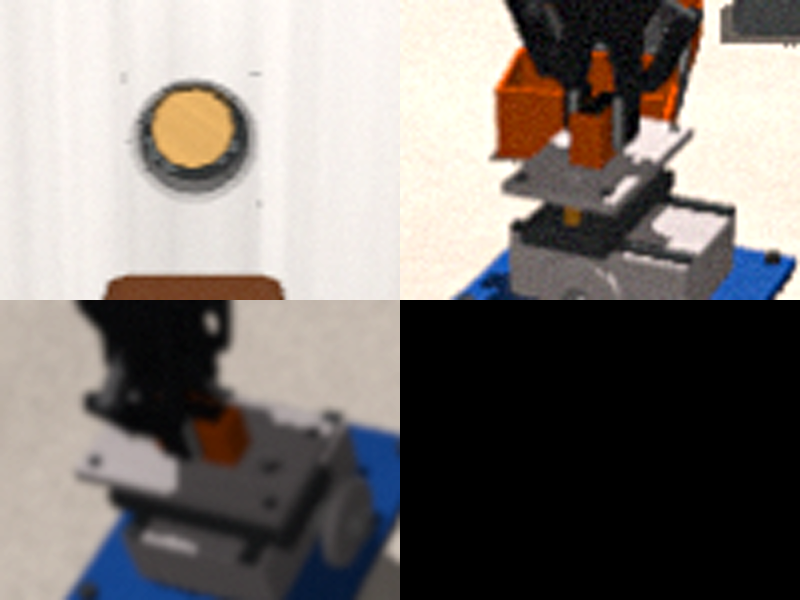

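The stud tip shows through the -y hole, nearly centred: crop stud (193,127), hole (193,136). Measuring the residual offset.

```bash
cat > ms.py <<'E'
from h import *
def meas(fn,m=None,show=True):
    im=cv2.imread(fn).astype(int); B,G,R=im[...,0],im[...,1],im[...,2]
    tz=bot.get_state()["tcp_pos"][2]
    def fit(mask):
        k=np.zeros((400,640),np.uint8); k[150:200,295:345]=mask[150:200,295:345]
        c=max(cv2.findContours(k,0,1)[0],key=cv2.contourArea); return cv2.fitEllipse(cv2.convexHull(c))
    st=fit((R-B>40)); ho=fit(((R-B>40)|(im.sum(2)<360)))
    print("stud",np.round(st[0],2),np.round(st[1],1),"hole",np.round(ho[0],2),np.round(ho[1],1))
    S=at_z("wrist",st[0],93)
    for zt in(tz-7.3,): 
        H=at_z("wrist",ho[0],zt); print("S",S.round(2),"H",H.round(2),"move(S-H)",(S-H)[:2].round(2))
E
python3 -c "
from ms import *
meas('pics/w3.png')"
```

```text
stud [317.67 171.49] [19.6 20.5] hole [318.18 173.81] [28.2 29.3]
S [ 606.97 -288.62   93.  ] H [ 606.53 -289.83  105.08] move(S-H) [0.44 1.21]
```

>>> carry_out --steps '[[1,[0.015,0.04,0],[0,0,0]],[1,[0.015,0.04,-0.04],[0,0,0]],[1,[0.015,0.04,-0.08],[0,0,0]],[1,[0.015,0.04,-0.12],[0,0,0]],[1,[0.015,0.04,-0.15],[0,0,0]],[1,[0.015,0.04,-0.15],[0,0,0]],[1,[0.015,0.04,-0.15],[0,0,0]]]'

```text
t: 9.02
tcp_pos: [612.0, -243.3, 107.1]
orientation: [[-0.116, -0.993, -0.0], [-0.993, 0.116, 0.0], [0.0, 0.0, -1.0]]
force: [0.6, -0.1, -4.2]
grip_width: 23.1
grip_force: 59.6
```

```bash
python3 -c "
from ms import *
s=bot.get_state(); print(s['tcp_pos'].round(2),s['force'].round(1),s['torque'].round(2))
save('wrist','w4.png'); meas('pics/w4.png')"
```

```text
[ 611.99 -243.31  107.14] [ 0.6 -0.1 -4.2] [-0.08  0.04 -0.01]
stud [317.44 171.17] [20.2 21.1] hole [318.06 173.96] [28.2 29.7]
S [ 607.06 -288.58   93.  ] H [ 606.73 -288.5    99.98] move(S-H) [ 0.33 -0.08]
```

>>> carry_out --steps '[[1,[0.01,0,-0.03],[0,0,0]],[1,[0.01,0,-0.06],[0,0,0]],[1,[0.01,0,-0.08],[0,0,0]],[1,[0.01,0,-0.1],[0,0,0]],[1,[0.01,0,-0.1],[0,0,0]]]'

```text
t: 9.48
tcp_pos: [612.2, -243.3, 104.1]
orientation: [[-0.116, -0.993, -0.0], [-0.993, 0.116, 0.0], [-0.0, 0.0, -1.0]]
force: [-0.4, -0.0, -4.2]
grip_width: 23.2
grip_force: 59.6
```

>>> carry_out --steps '[[1,[0,0,-0.03],[0,0,0]],[1,[0,0,-0.06],[0,0,0]],[1,[0,0,-0.06],[0,0,0]]]'

```text
t: 9.73
tcp_pos: [612.2, -243.2, 102.2]
orientation: [[-0.116, -0.993, -0.0], [-0.993, 0.116, 0.0], [-0.0, 0.0, -1.0]]
force: [0.7, 0.0, -3.6]
grip_width: 23.3
grip_force: 59.6
```

The plate underside is at about 87 mm, below the stud tips, with no force, so the studs are in the holes. Continuing down gently.

>>> carry_out --steps '[[1,[0,0,-0.05],[0,0,0]],[1,[0,0,-0.1],[0,0,0]],[1,[0,0,-0.15],[0,0,0]],[1,[0,0,-0.15],[0,0,0]]]'

```text
t: 10.07
tcp_pos: [612.0, -243.2, 97.5]
orientation: [[-0.116, -0.993, -0.001], [-0.993, 0.116, 0.0], [-0.0, 0.001, -1.0]]
force: [-0.5, -0.8, -4.7]
grip_width: 23.4
grip_force: 59.6
```

>>> carry_out --steps '[[1,[0,0,-0.04],[0,0,0]],[1,[0,0,-0.08],[0,0,0]],[1,[0,0,-0.12],[0,0,0]],[1,[0,0,-0.12],[0,0,0]]]'

```text
t: 10.4
tcp_pos: [612.2, -243.2, 94.0]
orientation: [[-0.116, -0.993, -0.001], [-0.993, 0.116, 0.0], [-0.0, 0.001, -1.0]]
force: [-0.3, -0.9, -4.3]
grip_width: 23.2
grip_force: 59.6
```

```bash
python3 -c "
from ms import *
s=bot.get_state(); print(s['tcp_pos'].round(2),s['force'].round(1),s['torque'].round(2))
save('wrist','w5.png'); meas('pics/w5.png')"
```

```text
[ 612.15 -243.22   94.04] [-0.3 -0.9 -4.3] [ 0.02  0.06 -0.04]
stud [317.82 174.6 ] [22.6 26. ] hole [317.91 173.82] [28.2 29.7]
S [ 606.89 -289.43   93.  ] H [ 606.95 -288.52   86.91] move(S-H) [-0.07 -0.9 ]
```

>>> carry_out --steps '[[1,[0,0,-0.03],[0,0,0]],[1,[0,0,-0.06],[0,0,0]],[1,[0,0,-0.09],[0,0,0]],[1,[0,0,-0.09],[0,0,0]]]'

```text
t: 10.78
tcp_pos: [612.2, -243.2, 91.5]
orientation: [[-0.116, -0.993, -0.0], [-0.993, 0.116, 0.0], [-0.0, 0.0, -1.0]]
force: [-0.3, 0.6, -4.2]
grip_width: 23.5
grip_force: 59.6
```

>>> carry_out --steps '[[1,[0,0,-0.02],[0,0,0]],[1,[0,0,-0.04],[0,0,0]],[1,[0,0,-0.04],[0,0,0]]]'

```text
t: 11.03
tcp_pos: [612.3, -243.3, 90.4]
orientation: [[-0.116, -0.993, -0.0], [-0.993, 0.116, 0.0], [-0.0, 0.0, -1.0]]
force: [-0.8, 0.1, -4.6]
grip_width: 23.3
grip_force: 59.6
```

>>> carry_out --steps '[[1,[0,0,-0.02],[0,0,0]],[1,[0,0,-0.03],[0,0,0]],[1,[0,0,-0.03],[0,0,0]]]'

```text
t: 11.28
tcp_pos: [612.3, -243.3, 89.6]
orientation: [[-0.116, -0.993, -0.0], [-0.993, 0.116, 0.0], [-0.0, 0.0, -1.0]]
force: [0.7, -0.1, -4.0]
grip_width: 23.1
grip_force: 59.7
```

>>> carry_out --steps '[[1,[0,0,-0.015],[0,0,0]],[1,[0,0,-0.03],[0,0,0]],[1,[0,0,-0.03],[0,0,0]]]'

```text
t: 11.53
tcp_pos: [612.4, -243.4, 89.5]
orientation: [[-0.116, -0.993, 0.0], [-0.993, 0.116, -0.0], [0.0, -0.0, -1.0]]
force: [-2.3, 0.9, -0.4]
grip_width: 23.0
grip_force: 60.3
```

>>> carry_out --steps '[[1,[0,0,-0.01],[0,0,0]],[1,[0,0,-0.015],[0,0,0]],[1,[0,0,-0.015],[0,0,0]]]'

```text
t: 11.78
tcp_pos: [612.5, -243.4, 89.4]
orientation: [[-0.116, -0.993, 0.001], [-0.993, 0.116, -0.0], [0.0, -0.001, -1.0]]
force: [-3.3, 2.3, 5.4]
grip_width: 23.1
grip_force: 60.8
```

>>> carry_out --steps '[[0.8,[0,0,0],[0,0,0]],[0.6,[0,0,0],[0,0,0]],[0.4,[0,0,0],[0,0,0]],[0.4,[0,0,0],[0,0,0]],[0.4,[0,0,0],[0,0,0]],[0.4,[0,0,0],[0,0,0]]]'

```text
t: 12.28
tcp_pos: [612.6, -243.4, 88.0]
orientation: [[-0.116, -0.993, 0.0], [-0.993, 0.116, -0.0], [0.0, -0.0, -1.0]]
force: [0.6, 0.4, 0.3]
grip_width: 50.9
grip_force: 0.0
```

>>> carry_out --steps '[[0.4,[0,0,0.2],[0,0,0]],[0.4,[0,0,0.6],[0,0,0]],[0.4,[0,0,1.1],[0,0,0]],[0.4,[0,0,1.8],[0,0,0]],[0.4,[0,0,2.6],[0,0,0]],[0.4,[0,0,3.3],[0,0,0]],[0.4,[0,0,3.8],[0,0,0]],[0.4,[0,0,4],[0,0,0]],[0.4,[0,0,4],[0,0,0]]]'

```text
t: 13.03
tcp_pos: [613.4, -243.6, 211.3]
orientation: [[-0.116, -0.993, 0.005], [-0.993, 0.116, -0.001], [0.001, -0.005, -1.0]]
force: [0.5, -0.2, 0.3]
grip_width: 51.1
grip_force: 0.0
```

```bash
python3 - <<'E'
from h import *
b=save("side","d6.png");a=save("scene","s6.png");w=save("wrist","w6.png")
def c(i,x,y,W,H): return cv2.resize(i[y:y+H,x:x+W,::-1],(400,300),interpolation=cv2.INTER_CUBIC)
g=np.vstack([np.hstack([c(w,200,50,267,200),c(b,270,90,100,75)]),np.hstack([c(a,140,170,100,75),c(a,120,100,320,240)])])
cv2.imwrite("pics/end.png",np.clip(g.astype(int)*1.4,0,255).astype(np.uint8))
E
```

```text
(no output)
```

View pics/end.png

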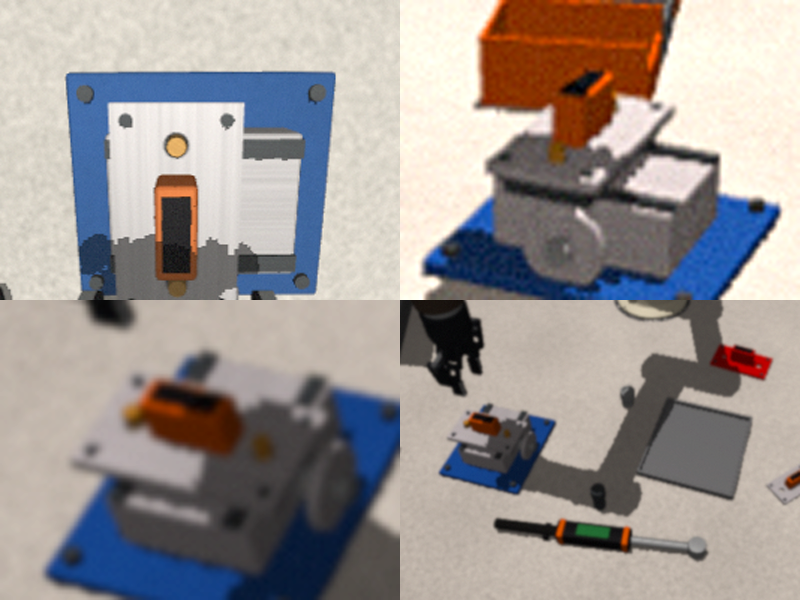

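Both brass studs stand proud of the plate: crop (176,146) and (177,287) in the wrist view, (135,412) and (262,445) in the scene view. The plate lies flat on the carriage, and the sockets and wrench look untouched. Handing in.

```bash
python3 -c "
from station import bot
print(bot.hand_in())"
```

```text
the job is handed in; nothing more can be done
None
```

The plate is lying flat on the carriage with both studs through its holes, released, and the job is handed in at about 13 s of the 69 s allowed; the hand-in returned no verdict, and the force readings never showed more than about 10 N on the stand.

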